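# Sweep the scraps from under the bench cabinet into the scrap pan

## Robot

A 6-joint arm with a two-finger parallel gripper is mounted at the origin on the work surface; the furniture and walls round the work are solid. World frame = base frame: x ahead of the robot, y to its left, z up, the work surface at z = 0. Lengths are in m, angles in rad, forces in N, time in s.
With the tool pointing down it reaches from about 0.3 to 0.875 m from the base axis. Payload 6.4 kg.
Tool frame: the origin (TCP) lies midway between the tips of the shut fingers; the grasp point (between the pads) lies 19 mm behind it (ctrl.pinch_z is the distance from the TCP to the grasp point, in m); z points along the fingers, y is the line along which they close (so a half turn about z gives the same grasp; the last joint's range is limited). The gripper opens to 85 mm and grips with 20 to 120 N. Pads are 22 mm wide; open, the fingers measure 114 mm over their backs; the gripper's body (76 mm by 85 mm) begins 54 mm behind the grasp point. The pads swing forward as they close: fully open they stand 13 mm farther back than shut.
Start: joints at [-1.394, 0.181, 1.607, -0, 1.354, -0.206], TCP at [0.215, -0.533, 0.231] pointing down, gripper open.
Joint ranges: [-2.99, 2.99], [-0.89, 2.07], [0.3, 2.58], [-1.14, 4.28], [0, 2.63], [-3.12, 3.12]. Speed limits (rad/s): [2.57, 2.57, 3.01, 3.14, 3.14, 3.14].

## Interface

Orientations are given as a unit quaternion [w, x, y, z].
In Python, from bench import ctrl gives the robot as it stands.
- The arm moves only by the tool apply_moves, never from a script. Its argument "moves" is a list of rows, each an object with "jaw": the opening, from 0 (shut) to 1 (fully open); "offset": the shift along the tool's x, y, z in mm, a list of three; "rot": the turn, a rotation vector about the tool's x, y, z in degrees, a list of three. In form: [{"jaw": jaw, "offset": [dx, dy, dz], "rot": [ax, ay, az]}, ...]. A call has exactly 5 rows; each row shifts and turns the commanded pose from where the row before left it, along the tool's axes as they then stand; what a row does not reach is not made up. A row lasts 1/8 s, in which the tool goes at most 62.5 mm and 10.7 degrees, less where a joint would pass 70% of its speed; a pose out of reach is approached as far as the arm can. A call is refused whole if a number of a shift passes 62.5 or a number of a turn 10.7, either way. A call with a gripper value outside its range is refused whole. The fingers move at their own pace and stop on an object; the grip force is fixed at half the most. Time passes only in rows, so rows that do not move let the fingers close, or fill a call up. It gives the time, the measured TCP pose, the force, the opening and the grip force at its end, in the units of the state.
- ctrl.get_obs(): the state, without advancing time (a new reading comes with each control period).
- ctrl.camera(name): name is "side" or "top" or "wrist"; returns (picture, depth): 420x560x3 uint8, red, green, blue; 420x560 float32, m along the optical axis (not along the pixel's ray), 0 where there is no reading.
- ctrl.camera_params(name): a dict with "K" (3x3 intrinsics, pixels), "dist" ([k1, k2, p1, p2, k3] as OpenCV has them; the pictures are not rectified), "cam_to_world" (4x4, takes a point from camera to world coordinates); the wrist camera has in their place "mount" (4x4, takes a point from camera to tool coordinates, whose origin is the TCP and whose axes are the flange's). Camera axes: x right, y down, z forward; pixel columns grow to the right and rows downward; lengths in m; the calibration is good to about 2 mm. A picture is of the moment at which its call begins: read the wrist's pose just before it. camera_params takes no time and is no camera call.
- ctrl.hand_in(): hands the job in; it is judged then, once.
Trained networks look in the newest picture that a camera, given by its name, has taken for a name from the list of things; names that differ only in an ending like _2 or _b are one class to them, and where a whole thing is asked for, a point or a joint stands for the part that bears it (a point fixed in the world has none). Each returns a list of dicts, best first, with "score" (0 to 1); they miss things now and then, are a little off and sometimes report something else, mostly with a low value. They report only what shows in the picture. A call takes as long as a camera call.
- ctrl.outline_of(camera, target): "region" (420x560 bool, what is visible of it) and "position" ([column, row] in pixels, amid what is visible of it).
The state is a dict: "time_s": time; "q": joint angles; "dq": joint speeds; "joint_efforts": joint torques, N m; "eef_pos": TCP position; "eef_rot": TCP orientation; "wrist_force": force on the tool from outside, world axes, zero at the start; "torque": the same for the moment, N m; "opening": opening from 0.0 (shut) to 1.0 (fully open); "grasp_force": force on a finger pad.
Only numpy, scipy, OpenCV 4.12 (cv2) and the standard library are available. Lean on these libraries where they do the work, as an engineer would, in place of code of your own. Each camera call takes 0.05 s, during which the arm holds its last target. There are 200 camera calls.

## Task

Pick up the orange sweeping paddle by its black handle and sweep the four scraps lying under the raised white cabinet (two sawn-off cast sections, two plaster offcuts) sideways along the bench into the open mouth of the blue scrap pan at the cabinet's left end, until all four are inside the pan. Move the scraps only with the paddle, do not lift them, do not bump the cabinet, and leave the yellow cast, the pink denture and the dropper bottle in front of it where they stand. Then stand the paddle upright on the open bench to the right of the cabinet and let go.

Things in the scene. Friction and masses are not known exactly. Their poses are not given: they have to be found in the camera images.
- cabinet: white drawer cabinet, fixed, raised over the bench on a back panel. Origin: on the bench right below its lower front edge; x points away from the robot in under the cabinet, y left. Carcase: x = 0 to 140, y = -200 to +240, z = 140 (underside) to 250 mm; small things on top to 300 mm. The space below is open at the front and both ends, closed by the back panel and posts behind x = 129 mm
- gap (a point): point on the bench under the right end of the cabinet, 48 mm in from its front edge and 172 mm right of its origin (axes as the cabinet's): free of scraps from 28 mm right to 50 mm left of it, to bring the paddle in. The scraps start to the left of it, centres 42 to 68 mm in behind the front edge, at cabinet y = -95 to +56 mm
- pan: blue scrap pan, fixed, under the left part of the cabinet. Origin: on the bench at the middle of its open mouth; y leads into the pan (to the left), x along the mouth, away from the robot. Inside x = -70 to +70 mm, back wall at y = 118 mm; floor 3 mm thick, with a bevelled lip (y = 0 to 13 mm) that scraps slide over; walls 26 mm high on three sides
- paddle: sweeping paddle, loose, about 220 g, stands by itself. Origin: centre of the underside of its orange head, an upright plate 100 mm long (x), 8 mm thick (y), 34 mm high, with a 36 mm wide (y), 6 mm thick flange at either end; both flat sides can sweep. With the head level the handle rises from x = -10, z = 33 mm, leaning 35 degrees from vertical toward -x, 118 mm long
- paddle_grip (a point): point on the axis of the paddle's black grip to take hold of, at x = -62, y = 0, z = 107 mm in the paddle's frame (axes as the paddle's); the grip is 20 mm wide along y and 18 mm the other way, reaching from 46 mm below this point to 28 mm above it along the leaning handle
- section_1_mid (a point): scrap: sawn-off section of a dental cast, dark grey base with cream teeth, 24x30x18 mm, 30 g, loose; the point is its centre, 9 mm up
- section_2_mid (a point): scrap: sawn-off section of a dental cast, dark grey base with cream teeth, 24x30x18 mm, 30 g, loose; the point is its centre, 9 mm up
- offcut_1_mid (a point): scrap: chunky white plaster offcut, about 26x28x20 mm, 30 g, loose; the point is its centre, 9 mm above its underside
- offcut_2_mid (a point): scrap: chunky white plaster offcut, about 26x28x20 mm, 30 g, loose; the point is its centre, 9 mm above its underside
- section_1: the same scrap as point section_1_mid; origin at the centre of its underside
- section_2: the same scrap as point section_2_mid; origin at the centre of its underside
- offcut_1: the same scrap as point offcut_1_mid; origin at the centre of its underside
- offcut_2: the same scrap as point offcut_2_mid; origin at the centre of its underside
- yellow_cast: bystander, to be left alone: yellow dental cast, 44x48x28 mm; origin at the centre of its underside
- denture: bystander, to be left alone: pink denture base with teeth, 44x52x23 mm; origin at the centre of its underside
- dropper_bottle: bystander, to be left alone: small white dropper bottle, 26 mm diameter, 58 mm high; origin at the centre of its underside

How it is judged:
By the outcome, as a careful person would: the job done as asked, in the order asked, and still so for the second after the job is handed in, with the robot touching nothing.
It also fails if it takes over 56 s, if anything falls off the work surface, if the arm or the gripper's body presses on something with over 40 N, if the wrist force passes 120 N, or if a joint passes its speed limit or range.

## Working session

There is one attempt and no reset: what is moved stays moved. The work goes in short steps, Python scripts to look and compute and a tool call to move; the robot and the scene stay as the last step left them, time stands still between calls to the robot, and variables do not carry over. Pictures are saved under pics/ and viewed, at most 10 in all, crops included, and the job is handed in when it is done.

Besides the shell and the picture viewer there is one more tool, called after "Request:" by a JSON object that holds its "method" and its "body", one argument or row to a line. apply_moves: Moves the arm, as the interface text tells. Its arguments: {"type":"object","properties":{"moves":{"type":"array"}},"required":["moves"]}

```bash
ls; mkdir -p pics; python3 - <<'E'
from bench import ctrl
import cv2,numpy as np
o=ctrl.get_obs();print({k:np.round(v,3) for k,v in o.items()}, ctrl.pinch_z)
ims=[]
for c in ["top","side"]:
    im,d=ctrl.camera(c);np.savez(f"{c}.npz",im=im,d=d);cv2.imwrite(f"pics/{c}0.png",im[:,:,::-1])
    p=ctrl.camera_params(c);print(c,{k:np.round(v,3).tolist() for k,v in p.items()})
print(ctrl.camera_params("wrist"))
E
```

```text
pics
{'time_s': np.float64(0.0), 'q': array([-1.394,  0.182,  1.608, -0.   ,  1.354, -0.206]), 'dq': array([ 0.001,  0.001,  0.   ,  0.001, -0.001, -0.   ]), 'joint_efforts': array([ 0.0000e+00, -4.4487e+01, -3.5134e+01, -0.0000e+00,  9.0000e-03,
        0.0000e+00]), 'eef_pos': array([ 0.215, -0.533,  0.23 ]), 'eef_rot': array([-0.001,  0.982,  0.19 , -0.   ]), 'wrist_force': array([-0.289,  0.411,  0.511]), 'torque': array([-0.007, -0.02 , -0.004]), 'grasp_force': np.float64(0.0), 'opening': np.float64(1.003)} 0.0187
top {'K': [[510.156, 0.0, 286.214], [0.0, 510.156, 208.182], [0.0, 0.0, 1.0]], 'dist': [-0.142, 0.0, 0.0, 0.0, 0.0], 'cam_to_world': [[0.137, -0.821, 0.555, -0.169], [-0.99, -0.124, 0.062, -0.183], [0.018, -0.558, -0.83, 1.22], [0.0, 0.0, 0.0, 1.0]]}
side {'K': [[486.242, 0.0, 282.314], [0.0, 486.242, 203.154], [0.0, 0.0, 1.0]], 'dist': [-0.118, 0.0, 0.0, 0.0, 0.0], 'cam_to_world': [[0.273, -0.645, 0.713, -0.195], [-0.962, -0.188, 0.198, -0.326], [0.006, -0.74, -0.672, 0.808], [0.0, 0.0, 0.0, 1.0]]}
{'K': array([[302.20288377,   0.        , 280.97420275],
       [  0.        , 302.20288377, 206.61046749],
       [  0.        ,   0.        ,   1.        ]]), 'dist': array([-0.01323387,  0.        ,  0.        ,  0.        ,  0.        ]), 'mount': array([[ 7.14564827e-05, -9.50803524e-01, -3.09794536e-01,
         8.00038713e-02],
       [ 9.99999084e-01,  4.86728283e-04, -1.26318093e-03,
         6.62941482e-04],
       [ 1.35182264e-03, -3.09794161e-01,  9.50802687e-01,
        -1.42992053e-01],
       [ 0.00000000e+00,  0.00000000e+00,  0.00000000e+00,
         1.00000000e+00]])}
```

View pics/top0.png

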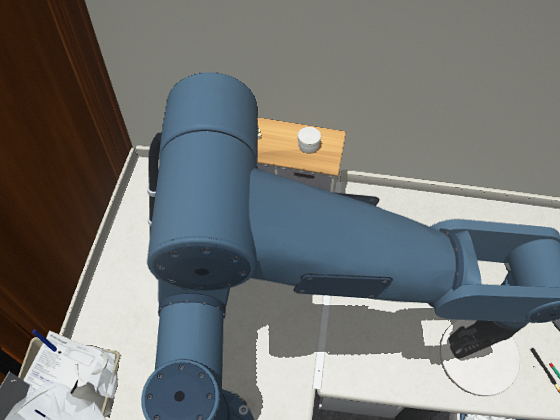

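View pics/side0.png

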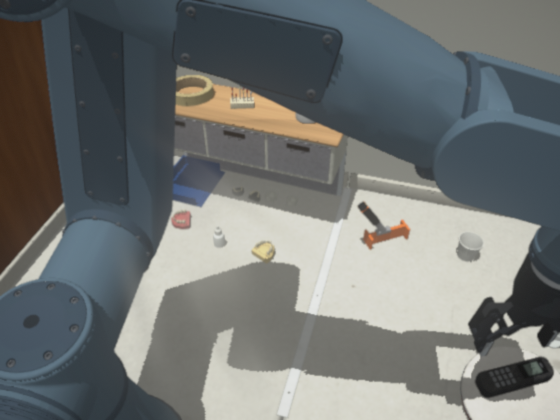

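```bash
cat > h.py <<'E'
from bench import ctrl
import cv2,numpy as np
from scipy.spatial.transform import Rotation as R
def world(c,uv,depth,T=None):
    p=ctrl.camera_params(c); uv=np.atleast_2d(np.float64(uv))
    n=cv2.undistortPoints(uv[:,None],p["K"],p["dist"])[:,0]
    P=np.c_[n,np.ones(len(n))]*np.ravel(depth)[:,None]
    T=p["cam_to_world"] if T is None else T
    return P@T[:3,:3].T+T[:3,3]
def onplane(c,uv,z,T=None):
    T=ctrl.camera_params(c)["cam_to_world"] if T is None else T
    d=world(c,uv,np.ones(len(np.atleast_2d(uv))),T)-T[:3,3]
    return T[:3,3]+d*((z-T[2,3])/d[:,2])[:,None]
def Tool(o=None):
    o=o or ctrl.get_obs(); T=np.eye(4);q=np.array(o["eef_rot"])
    T[:3,:3]=R.from_quat(q,scalar_first=True).as_matrix();T[:3,3]=o["eef_pos"];return T
def seg(c,name,d,T=None):
    out=[]
    for r in ctrl.outline_of(c,name):
        v,u=np.nonzero(r["region"]&(d>0))
        if len(u): out.append((r["score"],np.array(r["position"]),np.c_[u,v],world(c,np.c_[u,v],d[v,u],T)))
    return out
E
python3 - <<'E'
from h import *
im,d=ctrl.camera("side")
for n in ["paddle","pan","section_1","offcut_1","yellow_cast","denture","dropper_bottle","cabinet","section_1_mid","offcut_1_mid","paddle_grip","gap"]:
    for s,p,uv,P in seg("side",n,d):
        if s>.3: print(n,round(s,2),p,len(P),np.round(np.median(P,0),3),np.round(P.min(0),3),np.round(P.max(0),3))
im=cv2.resize(im[60:280,150:430],None,fx=2.8,fy=2.7,interpolation=cv2.INTER_CUBIC)
cv2.imwrite("pics/side1.png",im[:,:,::-1])
E
```

```text
paddle 0.88 [381.6 229.8] 867 [ 0.592 -0.329  0.032] [ 0.551 -0.4   -0.003] [ 0.68  -0.28   0.136]
pan 0.95 [192.4 174.5] 1868 [0.686 0.152 0.004] [ 0.288 -0.024 -0.002] [0.756 0.218 0.349]
section_1 0.63 [255.1 193.7] 74 [ 0.657 -0.016  0.01 ] [ 0.648 -0.028  0.004] [ 0.674 -0.003  0.017]
offcut_1 0.51 [294.3 198.1] 93 [ 0.661 -0.111  0.013] [ 0.655 -0.122 -0.001] [ 0.679 -0.097  0.022]
offcut_1 0.35 [257.  135.9] 13047 [ 0.617 -0.028  0.225] [ 0.127 -0.276  0.   ] [0.791 0.23  0.595]
yellow_cast 0.9 [264.4 253.2] 424 [ 0.485 -0.096  0.015] [ 0.464 -0.119 -0.005] [ 0.53  -0.062  0.028]
denture 0.84 [180.2 221.9] 277 [0.526 0.123 0.013] [ 0.506  0.099 -0.001] [0.566 0.153 0.025]
dropper_bottle 0.57 [217.3 236.4] 199 [0.484 0.009 0.027] [ 0.474 -0.001 -0.001] [0.541 0.04  0.059]
cabinet 0.8 [256.3 138.4] 13032 [ 0.617 -0.028  0.225] [ 0.131 -0.288 -0.003] [0.789 0.219 0.59 ]
cabinet 0.74 [218.7 237.3] 177 [0.484 0.008 0.029] [ 0.474 -0.001  0.004] [0.497 0.023 0.058]
section_1_mid 0.59 [255.2 194.5] 78 [ 0.658 -0.016  0.01 ] [ 0.648 -0.028  0.004] [ 0.674 -0.003  0.017]
offcut_1_mid 0.47 [269.8 196.9] 100 [ 0.665 -0.058  0.014] [ 0.656 -0.071 -0.002] [ 0.702 -0.044  0.022]
paddle_grip 0.77 [377.4 230.1] 727 [ 0.592 -0.331  0.031] [ 0.555 -0.397  0.   ] [ 0.646 -0.28   0.136]
gap 0.68 [254.4 135.1] 13129 [ 0.617 -0.029  0.225] [ 0.112 -0.256 -0.003] [0.786 0.243 0.627]
```

View pics/side1.png

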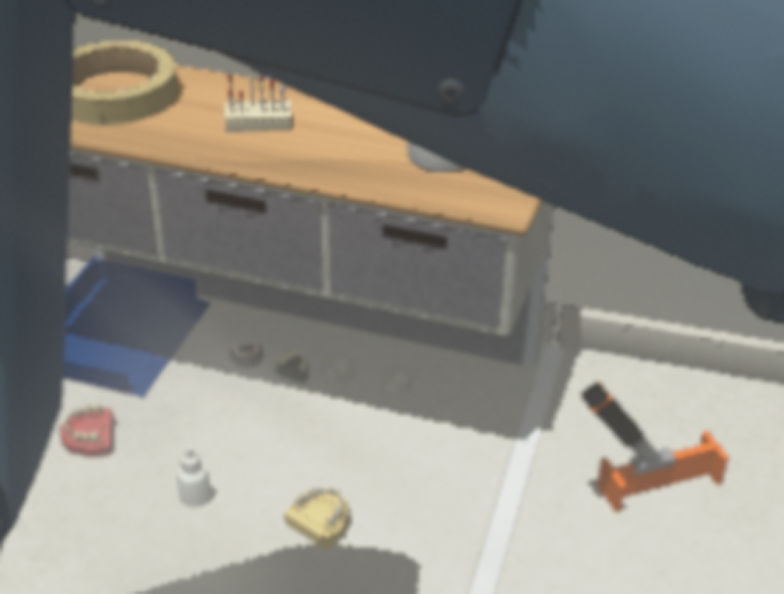

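```bash
python3 - <<'E'
from h import *
im,d=ctrl.camera("side")
v,u=np.mgrid[0:420,0:560]; W=world("side",np.c_[u.ravel(),v.ravel()],d.ravel()).reshape(420,560,3)
hsv=cv2.cvtColor(im,cv2.COLOR_RGB2HSV)
# cabinet front
cab=max(ctrl.outline_of("side","cabinet"),key=lambda r:r["region"].sum())["region"]
P=W[cab&(d>0)]; f=P[(P[:,2]>.15)&(P[:,2]<.235)&(P[:,0]>.5)&(P[:,0]<.7)]
a=np.polyfit(f[:,1],f[:,0],1)
for _ in range(6):
    r=f[:,0]-np.polyval(a,f[:,1]); k=abs(r-np.median(r))<.006; a=np.polyfit(f[k,1],f[k,0],1)
f=f[k]; print("front x=",a,"rms",np.std(r[k]),"n",k.sum(),"ymin/max",np.percentile(f[:,1],[0,1,99,100]),"yaw deg",np.degrees(np.arctan(-a[0])))
und=P[(P[:,2]<.152)&(P[:,2]>.12)&(P[:,0]<.68)];print("low edge z",np.percentile(und[:,2],[1,5,50]) if len(und) else 0)
# pan
b=(hsv[...,0]>100)&(hsv[...,0]<125)&(hsv[...,1]>140)&(d>0)&(W[...,2]<.04)&(W[...,0]>.5)&(W[...,1]<.4)
Q=W[b]; fl=Q[Q[:,2]<.010]
for lo in np.arange(.56,.78,.02):
    s=fl[(fl[:,0]>lo)&(fl[:,0]<lo+.02)]
    if len(s)>5: print("pan x",round(lo+.01,2),"ymin",np.round(np.percentile(s[:,1],[1,5,50]),3),len(s))
t=Q[Q[:,2]>.02];print("walltop",np.round(t.min(0),3),np.round(t.max(0),3))
# paddle
o=(hsv[...,0]<14)&(hsv[...,1]>170)&(d>0)&(W[...,1]<-.22)&(W[...,0]>.45)&(W[...,2]<.06)
H=W[o];print("orange n",len(H),np.round(H.min(0),3),np.round(H.max(0),3))
H=W[o&(W[...,2]>.028)]; c,_,vt=np.linalg.svd(H[:,:2]-H[:,:2].mean(0),full_matrices=False)
ax=vt[0];m=H[:,:2].mean(0);s=(H[:,:2]-m)@ax; print("head axis",ax,"mid",m+ax*(s.min()+s.max())/2,"len",s.max()-s.min(),"w",np.ptp((H[:,:2]-m)@vt[1]))
rg=cv2.minAreaRect((H[:,:2]*1000).astype(np.float32));print(rg)
k=(hsv[...,2]<70)&(d>0)&(W[...,1]<-.24)&(W[...,1]>-.42)&(W[...,0]>.5)&(W[...,2]>.05)&(W[...,2]<.15)
G=W[k];print("grip n",len(G),np.round(G.mean(0),3),np.round(G.min(0),3),np.round(G.max(0),3))
c,_,vt=np.linalg.svd(G-G.mean(0),full_matrices=False);print("axis",vt[0])
np.savez("W.npz",W=W,im=im)
E
```

```text
front x= [0.058255   0.60887562] rms 0.0015757040198133814 n 5043 ymin/max [-0.21496154 -0.21124842  0.149986    0.16096804] yaw deg -3.3339975753635964
low edge z [0.14056792 0.14162196 0.14677749]Traceback (most recent call last):
  File "<stdin>", line 19, in <module>
    return umr_minimum(a, axis, None, out, keepdims, initial, where)
ValueError: zero-size array to reduction operation minimum which has no identity
```

```bash
python3 - <<'E'
from h import *
im,d=ctrl.camera("side")
v,u=np.mgrid[0:420,0:560]; W=world("side",np.c_[u.ravel(),v.ravel()],d.ravel()).reshape(420,560,3)
hsv=cv2.cvtColor(im,cv2.COLOR_RGB2HSV)
r=ctrl.outline_of("side","pan")[0]["region"]
print("pan hsv",np.median(hsv[r],0))
b=r&(d>0)&(W[...,0]>.5)&(W[...,2]<.06)
Q=W[b]; fl=Q[Q[:,2]<.012]
for lo in np.arange(.54,.78,.02):
    s=fl[(fl[:,0]>lo)&(fl[:,0]<lo+.02)]
    if len(s)>5: print("pan x",round(lo+.01,2),"ymin",np.round(np.percentile(s[:,1],[0,2,5,50]),3),len(s))
t=Q[Q[:,2]>.02];print("walltop",len(t),np.round(t.min(0),3) if len(t) else 0,np.round(t.max(0),3) if len(t) else 0)
pr=ctrl.outline_of("side","paddle")[0]["region"]&(d>0)
o=pr&(hsv[...,0]<16)&(hsv[...,1]>150)&(W[...,2]>.026)&(W[...,2]<.045)
rg=cv2.minAreaRect((W[o][:,:2]*1000).astype(np.float32));print("head",o.sum(),rg, cv2.boxPoints(rg))
m=W[o][:,:2].mean(0)
k=pr&(hsv[...,2]<90)&(hsv[...,1]<120)&(W[...,2]>.06)
G=W[k];print("grip n",len(G),np.round(G.mean(0),3),np.round(G.min(0),3),np.round(G.max(0),3))
c,_,vt=np.linalg.svd(G-G.mean(0),full_matrices=False);print("axis",vt[0])
E
```

```text
pan hsv [111.  46.  97.]
pan x 0.59 ymin [0.1   0.102 0.105 0.139] 117
pan x 0.61 ymin [0.098 0.099 0.1   0.111] 67
pan x 0.63 ymin [0.096 0.098 0.1   0.142] 188
pan x 0.65 ymin [0.096 0.098 0.1   0.147] 219
pan x 0.67 ymin [0.094 0.097 0.1   0.15 ] 228
pan x 0.69 ymin [0.091 0.095 0.1   0.155] 244
pan x 0.71 ymin [0.093 0.096 0.1   0.156] 228
pan x 0.73 ymin [0.094 0.096 0.101 0.152] 253
pan x 0.75 ymin [0.102 0.106 0.11  0.183] 52
walltop 212 [0.59  0.107 0.02 ] [0.753 0.218 0.03 ]
head 58 ((602.814697265625, -352.83770751953125), (25.994216918945312, 100.12471771240234), 44.96380615234375) [[ 558.24146 -326.60046]
 [ 628.9956  -397.44403]
 [ 647.38794 -379.07495]
 [ 576.6338  -308.23138]]
grip n 149 [ 0.568 -0.304  0.106] [ 0.555 -0.325  0.069] [ 0.582 -0.28   0.134]
axis [-0.26247373  0.52131692  0.8119952 ]
```

```bash
cat >> h.py <<'E'
def pose(grasp,head,pitch):
    """tool pose with pads' grasp point at grasp, heading (deg), pitch below horizontal (deg); tool x upward"""
    c,s=np.cos(np.radians(head)),np.sin(np.radians(head));cp,sp=np.cos(np.radians(pitch)),np.sin(np.radians(pitch))
    z=np.array([c*cp,s*cp,-sp]);x=np.array([c*sp,s*sp,cp]);T=np.eye(4)
    T[:3,:3]=np.c_[x,np.cross(z,x),z];T[:3,3]=np.array(grasp)+.0187*z;return T
def info(o=None):
    T=Tool(o);z=T[:3,2];x=T[:3,0]
    return np.round(T[:3,3]-.0187*z,4),"head",round(np.degrees(np.arctan2(*(x+z)[1::-1])),1),"pitch",round(np.degrees(np.arcsin(-z[2])),1)
def plan(targets,jaw,ns):
    A=Tool()
    for B,n in zip(targets,ns):
        for i in range(n):
            rem=n-i; D=np.linalg.inv(A)@B
            rv=R.from_matrix(D[:3,:3]).as_rotvec(degrees=True)/rem
            w=A[:3,:3].T@(B[:3,3]-A[:3,3])*1000/rem
            w=np.round(w).astype(int); rv=np.round(rv,1)
            print('{"jaw":%g,"offset":%s,"rot":%s},'%(jaw,w.tolist(),(rv+0.).tolist()),"" if np.linalg.norm(w)<62 and np.linalg.norm(rv)<10.7 else "TOO FAST", end="\n" )
            A=A.copy();A[:3,3]+=A[:3,:3]@w/1000;A[:3,:3]=A[:3,:3]@R.from_rotvec(rv,degrees=True).as_matrix()
E
python3 - <<'E'
from h import *
g=np.array([.572,-.300,.107]);P=pose(g,-60,35)
pre=P.copy();pre[:3,3]-=.09*P[:3,2]
mid=pose([.38,-.36,.25],-20,70)
print(info());plan([mid,pre],1,[7,8])
E
```

```text
(array([ 0.2148, -0.5334,  0.25  ]), 'head', np.float64(21.9), 'pitch', np.float64(90.0))
{"jaw":1,"offset":[32, -14, 0],"rot":[-1.0, 2.7, 5.9]}, 
{"jaw":1,"offset":[30, -17, 1],"rot":[-1.1, 2.7, 5.9]}, 
{"jaw":1,"offset":[28, -20, 2],"rot":[-1.0, 2.7, 5.9]}, 
{"jaw":1,"offset":[26, -22, 3],"rot":[-1.1, 2.8, 5.9]}, 
{"jaw":1,"offset":[24, -25, 4],"rot":[-1.0, 2.7, 6.0]}, 
{"jaw":1,"offset":[20, -28, 4],"rot":[-1.1, 2.7, 6.0]}, 
{"jaw":1,"offset":[18, -29, 5],"rot":[-1.0, 2.8, 5.9]}, 
{"jaw":1,"offset":[9, -20, 15],"rot":[-3.1, 4.2, 4.0]}, 
{"jaw":1,"offset":[7, -21, 14],"rot":[-3.1, 4.2, 4.0]}, 
{"jaw":1,"offset":[4, -22, 13],"rot":[-3.1, 4.2, 4.0]}, 
{"jaw":1,"offset":[2, -23, 12],"rot":[-3.1, 4.2, 4.0]}, 
{"jaw":1,"offset":[-1, -24, 11],"rot":[-3.1, 4.2, 4.1]}, 
{"jaw":1,"offset":[-4, -25, 9],"rot":[-3.1, 4.2, 4.0]}, 
{"jaw":1,"offset":[-6, -25, 8],"rot":[-3.1, 4.2, 4.1]}, 
{"jaw":1,"offset":[-8, -24, 6],"rot":[-3.1, 4.1, 4.0]},
```

Request:
{"method": "apply_moves", "body": {
  "moves": [
    {"jaw": 1, "offset": [32, -14, 0], "rot": [-1, 2.7, 5.9]},
    {"jaw": 1, "offset": [30, -17, 1], "rot": [-1.1, 2.7, 5.9]},
    {"jaw": 1, "offset": [28, -20, 2], "rot": [-1, 2.7, 5.9]},
    {"jaw": 1, "offset": [26, -22, 3], "rot": [-1.1, 2.8, 5.9]},
    {"jaw": 1, "offset": [24, -25, 4], "rot": [-1, 2.7, 6]}
  ]
}}

```text
time_s: 1.62
eef_pos: [0.3379, -0.4106, 0.232]
eef_rot: [0.022, 0.99, -0.07, 0.124]
wrist_force: [-0.2, -0.8, -0.4]
opening: 1.003
grasp_force: 0.0
```

Request:
{"method": "apply_moves", "body": {
  "moves": [
    {"jaw": 1, "offset": [20, -28, 4], "rot": [-1.1, 2.7, 6]},
    {"jaw": 1, "offset": [18, -29, 5], "rot": [-1, 2.8, 5.9]},
    {"jaw": 1, "offset": [9, -20, 15], "rot": [-3.1, 4.2, 4]},
    {"jaw": 1, "offset": [7, -21, 14], "rot": [-3.1, 4.2, 4]},
    {"jaw": 1, "offset": [4, -22, 13], "rot": [-3.1, 4.2, 4]}
  ]
}}

```text
time_s: 2.25
eef_pos: [0.4455, -0.3207, 0.2008]
eef_rot: [0.11, 0.916, -0.281, 0.266]
wrist_force: [0.8, -1.1, -1.0]
opening: 1.0
grasp_force: 0.0
```

Request:
{"method": "apply_moves", "body": {
  "moves": [
    {"jaw": 1, "offset": [2, -23, 12], "rot": [-3.1, 4.2, 4]},
    {"jaw": 1, "offset": [-1, -24, 11], "rot": [-3.1, 4.2, 4.1]},
    {"jaw": 1, "offset": [-4, -25, 9], "rot": [-3.1, 4.2, 4]},
    {"jaw": 1, "offset": [-6, -25, 8], "rot": [-3.1, 4.2, 4.1]},
    {"jaw": 1, "offset": [-8, -24, 6], "rot": [-3.1, 4.1, 4]}
  ]
}}

```text
time_s: 2.88
eef_pos: [0.4824, -0.2868, 0.163]
eef_rot: [0.193, 0.844, -0.387, 0.317]
wrist_force: [0.2, -1.2, 0.3]
opening: 1.0
grasp_force: 0.0
```

```bash
python3 - <<'E'
from h import *
o=ctrl.get_obs();print(info(o),np.round(o["q"],2));T=Tool(o)@ctrl.camera_params("wrist")["mount"]
im,d=ctrl.camera("wrist");cv2.imwrite("pics/w1.png",im[:,:,::-1])
v,u=np.mgrid[0:420,0:560]; W=world("wrist",np.c_[u.ravel(),v.ravel()],d.ravel(),T).reshape(420,560,3)
hsv=cv2.cvtColor(im,cv2.COLOR_RGB2HSV)
r=ctrl.outline_of("wrist","paddle")
if r:
    r=r[0];print(r["score"],r["position"]);m=r["region"]&(d>0)
    q=m&(hsv[...,0]<16)&(hsv[...,1]>150)&(W[...,2]>.030)&(W[...,2]<.040)
    H=W[q];rg=cv2.minAreaRect((H[:,:2]*1000).astype(np.float32));print("headtop",len(H),rg,np.median(H[:,2]))
    k=m&(hsv[...,2]<80)&(W[...,2]>.07)&(W[...,2]<.14);G=W[k];print("grip",len(G),G.mean(0),G.min(0),G.max(0))
    _,_,vt=np.linalg.svd(G-G.mean(0),full_matrices=False);print(vt[0],np.degrees(np.arctan2(vt[0][1],vt[0][0])))
np.savez("w1.npz",W=W,im=im,m=m)
E
```

```text
(array([ 0.4752, -0.2761,  0.1766]), 'head', np.float64(-51.3), 'pitch', np.float64(46.4)) [-0.6  -0.06  2.22 -0.8   0.36  2.49]
0.9 [207.5, 194.9]
headtop 624 ((609.3236083984375, -346.9514465332031), (33.39681625366211, 99.55500030517578), 35.744571685791016) 0.03401390537067117
grip 1201 [ 0.5680425  -0.29452225  0.11900912] [ 0.55546215 -0.32666654  0.07121544] [ 0.59353659 -0.27565004  0.13477117]
[-0.26292177  0.58172545  0.76971919] 114.3214852778245
```

View pics/w1.png

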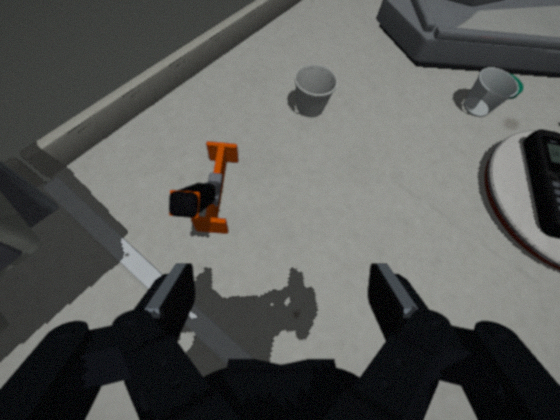

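```bash
python3 - <<'E'
from h import *
P=pose([.573,-.297,.107],-54.3,50)
pre=P.copy();pre[:3,3]-=.065*P[:3,2]
plan([pre,P],.6,[5,5])
E
```

```text
{"jaw":0.6,"offset":[3, -13, 7],"rot":[0.3, -0.7, 1.1]}, 
{"jaw":0.6,"offset":[3, -13, 7],"rot":[0.2, -0.7, 1.1]}, 
{"jaw":0.6,"offset":[3, -14, 7],"rot":[0.3, -0.6, 1.1]}, 
{"jaw":0.6,"offset":[3, -13, 7],"rot":[0.2, -0.7, 1.1]}, 
{"jaw":0.6,"offset":[3, -14, 7],"rot":[0.3, -0.6, 1.2]}, 
{"jaw":0.6,"offset":[0, 0, 13],"rot":[0.0, 0.0, 0.0]}, 
{"jaw":0.6,"offset":[0, 0, 13],"rot":[0.0, 0.0, 0.0]}, 
{"jaw":0.6,"offset":[0, 0, 13],"rot":[0.0, 0.0, 0.0]}, 
{"jaw":0.6,"offset":[0, 0, 13],"rot":[0.0, 0.0, 0.0]}, 
{"jaw":0.6,"offset":[0, 0, 13],"rot":[0.0, 0.0, 0.0]},
```

Request:
{"method": "apply_moves", "body": {
  "moves": [
    {"jaw": 0.6, "offset": [3, -13, 7], "rot": [0.3, -0.7, 1.1]},
    {"jaw": 0.6, "offset": [3, -13, 7], "rot": [0.2, -0.7, 1.1]},
    {"jaw": 0.6, "offset": [3, -14, 7], "rot": [0.3, -0.6, 1.1]},
    {"jaw": 0.6, "offset": [3, -13, 7], "rot": [0.2, -0.7, 1.1]},
    {"jaw": 0.6, "offset": [3, -14, 7], "rot": [0.3, -0.6, 1.2]}
  ]
}}

```text
time_s: 3.6
eef_pos: [0.5564, -0.2741, 0.1438]
eef_rot: [0.156, 0.835, -0.43, 0.305]
wrist_force: [0.7, -0.9, -0.4]
opening: 0.606
grasp_force: 0.0
```

```bash
python3 - <<'E'
from h import *
o=ctrl.get_obs();print(info(o),np.round(o["q"],2));T=Tool(o)@ctrl.camera_params("wrist")["mount"]
im,d=ctrl.camera("wrist");cv2.imwrite("pics/w2.png",im[:,:,::-1])
v,u=np.mgrid[0:420,0:560]; W=world("wrist",np.c_[u.ravel(),v.ravel()],d.ravel(),T).reshape(420,560,3)
hsv=cv2.cvtColor(im,cv2.COLOR_RGB2HSV)
r=ctrl.outline_of("wrist","paddle")[0];m=r["region"]&(d>0)
q=m&(hsv[...,0]<16)&(hsv[...,1]>150)&(W[...,2]>.030)&(W[...,2]<.040)
H=W[q];rg=cv2.minAreaRect((H[:,:2]*1000).astype(np.float32));print("headtop",len(H),rg,np.median(H[:,2]))
P=pose([.573,-.297,.107],-54.3,50)
plan([P],.6,[5])
E
```

```text
(array([ 0.5494, -0.2643,  0.1582]), 'head', np.float64(-54.4), 'pitch', np.float64(49.9)) [-0.51  0.13  2.04 -0.73  0.42  2.61]
headtop 428 ((609.8617553710938, -346.7980041503906), (34.31041717529297, 99.13803100585938), 35.624107360839844) 0.03405502779616568
{"jaw":0.6,"offset":[-1, 0, 13],"rot":[0.0, 0.0, 0.0]}, 
{"jaw":0.6,"offset":[0, 0, 13],"rot":[0.0, 0.0, 0.0]}, 
{"jaw":0.6,"offset":[-1, 0, 13],"rot":[0.0, 0.0, 0.0]}, 
{"jaw":0.6,"offset":[0, 0, 13],"rot":[0.0, -0.1, -0.1]}, 
{"jaw":0.6,"offset":[0, 1, 13],"rot":[-0.1, 0.0, 0.0]},
```

View pics/w2.png

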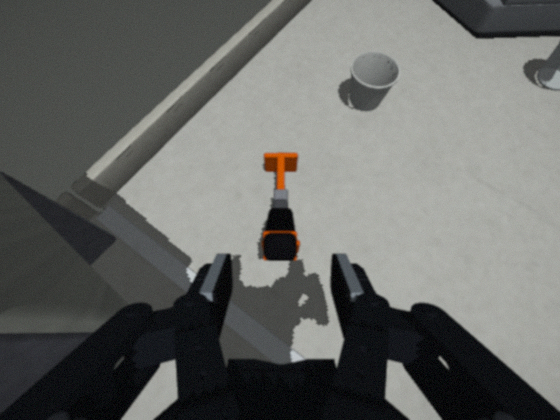

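Request:
{"method": "apply_moves", "body": {
  "moves": [
    {"jaw": 0.6, "offset": [-1, 0, 13], "rot": [0, 0, 0]},
    {"jaw": 0.6, "offset": [0, 0, 13], "rot": [0, 0, 0]},
    {"jaw": 0.6, "offset": [-1, 0, 13], "rot": [0, 0, 0]},
    {"jaw": 0.6, "offset": [0, 0, 13], "rot": [0, 0, 0]},
    {"jaw": 0.6, "offset": [0, 1, 13], "rot": [0, 0, 0]}
  ]
}}

```text
time_s: 4.32
eef_pos: [0.5785, -0.3078, 0.0918]
eef_rot: [0.156, 0.836, -0.429, 0.305]
wrist_force: [1.1, 0.0, -0.3]
opening: 0.601
grasp_force: 0.0
```

Request:
{"method": "apply_moves", "body": {
  "moves": [
    {"jaw": 0.6, "offset": [0, 0, 0], "rot": [0, 0, 0]},
    {"jaw": 0, "offset": [0, 0, 0], "rot": [0, 0, 0]},
    {"jaw": 0, "offset": [0, 0, 0], "rot": [0, 0, 0]},
    {"jaw": 0, "offset": [0, 0, 0], "rot": [0, 0, 0]},
    {"jaw": 0, "offset": [0, 0, 0], "rot": [0, 0, 0]}
  ]
}}

```text
time_s: 4.95
eef_pos: [0.5785, -0.3071, 0.0931]
eef_rot: [0.156, 0.835, -0.429, 0.306]
wrist_force: [-0.3, 1.5, 1.3]
opening: 0.226
grasp_force: 60.7
```

```bash
python3 - <<'E'
from h import *
o=ctrl.get_obs();print(info(o),o["opening"],o["grasp_force"],o["wrist_force"])
# paddle in tool frame
Pd=np.eye(4);c,s=np.cos(np.radians(-54.3)),np.sin(np.radians(-54.3));Pd[:2,:2]=[[c,-s],[s,c]];Pd[:2,3]=[.6096,-.3468]
X=np.linalg.inv(Tool(o))@Pd; np.save("X.npy",X)
def cab(x,y,z,dyaw=0,org=(.608,-.0153)):
    a=np.radians(-3.33);ca,sa=np.cos(a),np.sin(a);B=np.eye(4);b=a+np.radians(dyaw)
    B[:2,:2]=[[np.cos(b),-np.sin(b)],[np.sin(b),np.cos(b)]]
    B[:3,3]=[org[0]+ca*x-sa*y,org[1]+sa*x+ca*y,z];return B@np.linalg.inv(X)
up=Pd.copy();up[:3,3]=[.60,-.375,.05]
plan([up@np.linalg.inv(X),cab(.0,-.34,.05)],0,[4,11])
E
```

```text
(array([ 0.5715, -0.2973,  0.1074]), 'head', np.float64(-54.4), 'pitch', np.float64(49.9)) 0.2262388483255131 60.696576833724976 [-0.31816368  1.52658896  1.29913932]
{"jaw":0,"offset":[11, 6, -7],"rot":[0.0, 0.0, 0.0]}, 
{"jaw":0,"offset":[11, 6, -7],"rot":[0.0, 0.0, 0.0]}, 
{"jaw":0,"offset":[12, 6, -7],"rot":[0.0, 0.0, 0.0]}, 
{"jaw":0,"offset":[11, 6, -6],"rot":[0.0, 0.0, 0.0]}, 
{"jaw":0,"offset":[0, 3, 0],"rot":[3.0, 0.0, -3.5]}, 
{"jaw":0,"offset":[0, 3, 0],"rot":[3.0, 0.0, -3.5]}, 
{"jaw":0,"offset":[-1, 3, -1],"rot":[3.0, 0.0, -3.6]}, 
{"jaw":0,"offset":[-1, 3, -1],"rot":[3.0, 0.0, -3.5]}, 
{"jaw":0,"offset":[-1, 3, -1],"rot":[3.0, 0.0, -3.6]}, 
{"jaw":0,"offset":[-1, 3, -1],"rot":[3.0, 0.0, -3.5]}, 
{"jaw":0,"offset":[-1, 3, -1],"rot":[3.0, 0.0, -3.5]}, 
{"jaw":0,"offset":[-2, 3, -1],"rot":[3.0, 0.0, -3.6]}, 
{"jaw":0,"offset":[-2, 3, -2],"rot":[3.0, 0.0, -3.5]}, 
{"jaw":0,"offset":[-2, 2, -1],"rot":[2.9, -0.1, -3.6]}, 
{"jaw":0,"offset":[-1, 2, -2],"rot":[3.0, 0.0, -3.5]},
```

Request:
{"method": "apply_moves", "body": {
  "moves": [
    {"jaw": 0, "offset": [11, 6, -7], "rot": [0, 0, 0]},
    {"jaw": 0, "offset": [11, 6, -7], "rot": [0, 0, 0]},
    {"jaw": 0, "offset": [12, 6, -7], "rot": [0, 0, 0]},
    {"jaw": 0, "offset": [11, 6, -6], "rot": [0, 0, 0]},
    {"jaw": 0, "offset": [0, 3, 0], "rot": [3, 0, -3.5]}
  ]
}}

```text
time_s: 5.58
eef_pos: [0.5669, -0.3368, 0.1433]
eef_rot: [0.143, 0.852, -0.394, 0.312]
wrist_force: [-0.6, 1.4, -2.7]
opening: 0.222
grasp_force: 60.4
```

Request:
{"method": "apply_moves", "body": {
  "moves": [
    {"jaw": 0, "offset": [0, 3, 0], "rot": [3, 0, -3.5]},
    {"jaw": 0, "offset": [-1, 3, -1], "rot": [3, 0, -3.6]},
    {"jaw": 0, "offset": [-1, 3, -1], "rot": [3, 0, -3.5]},
    {"jaw": 0, "offset": [-1, 3, -1], "rot": [3, 0, -3.6]},
    {"jaw": 0, "offset": [-1, 3, -1], "rot": [3, 0, -3.5]}
  ]
}}

```text
time_s: 6.2
eef_pos: [0.5529, -0.3408, 0.1397]
eef_rot: [0.087, 0.908, -0.25, 0.326]
wrist_force: [0.1, 1.6, -2.3]
opening: 0.227
grasp_force: 60.4
```

Request:
{"method": "apply_moves", "body": {
  "moves": [
    {"jaw": 0, "offset": [-1, 3, -1], "rot": [3, 0, -3.5]},
    {"jaw": 0, "offset": [-2, 3, -1], "rot": [3, 0, -3.6]},
    {"jaw": 0, "offset": [-2, 3, -2], "rot": [3, 0, -3.5]},
    {"jaw": 0, "offset": [-2, 2, -1], "rot": [2.9, 0, -3.6]},
    {"jaw": 0, "offset": [-1, 2, -2], "rot": [3, 0, -3.5]}
  ]
}}

```text
time_s: 6.82
eef_pos: [0.5378, -0.3493, 0.14]
eef_rot: [0.018, 0.939, -0.063, 0.339]
wrist_force: [-0.2, -0.5, -2.1]
opening: 0.226
grasp_force: 60.4
```

```bash
cat >> h.py <<'E'
import os
if os.path.exists("X.npy"): X=np.load("X.npy")
ORG=(.608,-.0153);YAW=-3.33
def cabT(): 
    a=np.radians(YAW);B=np.eye(4);B[:2,:2]=[[np.cos(a),-np.sin(a)],[np.sin(a),np.cos(a)]];B[:2,3]=ORG;return B
def cab(x,y,z,dyaw=0):
    L=np.eye(4);L[:3,:3]=R.from_euler("z",dyaw,degrees=True).as_matrix();L[:3,3]=[x,y,z];return cabT()@L@np.linalg.inv(X)
def pad():
    M=np.linalg.inv(cabT())@Tool()@X;return "paddle in cab (mm)",np.round(M[:3,3]*1000,1),"yxz euler",np.round(R.from_matrix(M[:3,:3]).as_euler("zyx",degrees=True),1)
E
python3 - <<'E'
from h import *
o=ctrl.get_obs();print(info(o),np.round(o["q"],2),o["opening"],o["wrist_force"]);print(pad())
im,d=ctrl.camera("side")
cv2.imwrite("pics/s2.png",cv2.resize(im[100:300,100:460],None,fx=2.2,fy=2.2)[:,:,::-1])
im2,d2=ctrl.camera("wrist");T=Tool()@ctrl.camera_params("wrist")["mount"]
v,u=np.mgrid[0:420,0:560]; W=world("wrist",np.c_[u.ravel(),v.ravel()],d2.ravel(),T).reshape(420,560,3)
cv2.imwrite("pics/w3.png",im2[:,:,::-1])
for n in ["section_1","offcut_1","pan"]:
    for c,dd,TT in (("side",d,None),("wrist",d2,T)):
        for s,p,uv,P in seg(c,n,dd,TT):
            if s>.3:
                Q=(P-cabT()[:3,3])@cabT()[:3,:3]; print(c,n,round(s,2),p,np.round(np.median(Q,0)*1000),np.round(np.percentile(Q,3,axis=0)*1000),np.round(np.percentile(Q,97,axis=0)*1000))
E
```

```text
(array([ 0.526 , -0.3478,  0.1544]), 'head', np.float64(-7.5), 'pitch', np.float64(50.3)) [-1.02  0.17  2.    0.88  0.71  0.07] 0.22644452819748012 [-0.19560789 -0.48315026 -2.06986011]
('paddle in cab (mm)', array([  -1. , -338.3,   46.5]), 'yxz euler', array([-4.2,  0.4,  0.5]))
side section_1 0.49 [238.9 192. ] [52. 47. 10.] [44. 36.  4.] [66. 61. 17.]
side offcut_1 0.48 [272.4 196.7] [ 58. -40.  14.] [ 51. -51.   3.] [ 70. -26.  21.]
side offcut_1 0.48 [290.5 197.7] [ 56. -92.  13.] [  53. -102.    4.] [ 65. -81.  21.]
wrist offcut_1 0.57 [ 43.  196.8] [ 64. -96.  16.] [  56. -102.    3.] [ 76. -81.  21.]
side pan 0.98 [188.1 176.4] [ 53. 182.   4.] [-24. 119.  -0.] [122. 236.  27.]
```

View pics/s2.png

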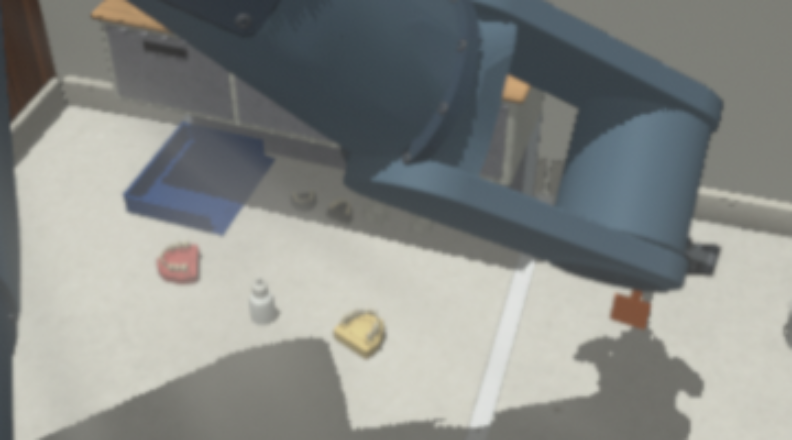

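```bash
python3 - <<'E'
from h import *
plan([cab(.048,-.27,.014),cab(.048,-.18,.012),cab(.048,-.175,.004)],0,[5,4,1])
E
```

```text
{"jaw":0,"offset":[2, -14, 11],"rot":[0.5, 0.1, -0.7]}, 
{"jaw":0,"offset":[2, -13, 11],"rot":[0.5, 0.1, -0.7]}, 
{"jaw":0,"offset":[3, -13, 11],"rot":[0.5, 0.1, -0.7]}, 
{"jaw":0,"offset":[3, -14, 11],"rot":[0.5, 0.1, -0.7]}, 
{"jaw":0,"offset":[2, -13, 10],"rot":[0.5, 0.0, -0.8]}, 
{"jaw":0,"offset":[0, -23, 1],"rot":[0.0, 0.0, 0.0]}, 
{"jaw":0,"offset":[0, -22, 0],"rot":[0.0, 0.0, 0.0]}, 
{"jaw":0,"offset":[0, -23, 1],"rot":[0.0, 0.0, 0.0]}, 
{"jaw":0,"offset":[-1, -22, 0],"rot":[0.0, 0.0, 0.0]}, 
{"jaw":0,"offset":[-5, -5, 6],"rot":[0.0, 0.0, 0.0]},
```

Request:
{"method": "apply_moves", "body": {
  "moves": [
    {"jaw": 0, "offset": [2, -14, 11], "rot": [0.5, 0.1, -0.7]},
    {"jaw": 0, "offset": [2, -13, 11], "rot": [0.5, 0.1, -0.7]},
    {"jaw": 0, "offset": [3, -13, 11], "rot": [0.5, 0.1, -0.7]},
    {"jaw": 0, "offset": [3, -14, 11], "rot": [0.5, 0.1, -0.7]},
    {"jaw": 0, "offset": [2, -13, 10], "rot": [0.5, 0, -0.8]}
  ]
}}

```text
time_s: 7.85
eef_pos: [0.5898, -0.2863, 0.1067]
eef_rot: [0.009, 0.939, -0.027, 0.343]
wrist_force: [0.2, 1.2, -2.1]
opening: 0.224
grasp_force: 60.4
```

```bash
python3 - <<'E'
from h import *
o=ctrl.get_obs();print(pad(),np.round(o["q"],2),o["wrist_force"])
plan([cab(.048,-.18,.012),cab(.048,-.175,.004)],0,[4,1])
im,d=ctrl.camera("wrist");T=Tool()@ctrl.camera_params("wrist")["mount"]
cv2.imwrite("pics/w4.png",im[:,:,::-1])
# check paddle pose in hand: orange head top
v,u=np.mgrid[0:420,0:560]; W=world("wrist",np.c_[u.ravel(),v.ravel()],d.ravel(),T).reshape(420,560,3)
C=(W-cabT()[:3,3])@cabT()[:3,:3]
r=ctrl.outline_of("wrist","paddle")
if r:
    hsv=cv2.cvtColor(im,cv2.COLOR_RGB2HSV);m=r[0]["region"]&(d>0)&(hsv[...,0]<16)&(hsv[...,1]>150)&(C[...,2]>.03)&(C[...,2]<.06)
    print(cv2.minAreaRect((C[m][:,:2]*1000).astype(np.float32)),np.median(C[m][:,2]))
# strip relief, cabinet edge
E
```

```text
('paddle in cab (mm)', array([  47.9, -269.4,   13.6]), 'yxz euler', array([0.1, 0. , 0. ])) [-0.87  0.25  1.99  0.97  0.61  0.02] [ 0.17785571  1.1700753  -2.11544383]
{"jaw":0,"offset":[0, -22, 0],"rot":[0.0, 0.0, 0.0]}, 
{"jaw":0,"offset":[0, -23, 0],"rot":[0.0, 0.0, 0.0]}, 
{"jaw":0,"offset":[-1, -22, 1],"rot":[0.0, 0.0, 0.0]}, 
{"jaw":0,"offset":[0, -23, 0],"rot":[-0.1, 0.0, 0.1]}, 
{"jaw":0,"offset":[-5, -5, 7],"rot":[0.0, 0.0, 0.0]}, 
((81.06692504882812, -263.9039001464844), (31.839454650878906, 44.72891616821289), 69.41841125488281) 0.046408310436089756
```

View pics/w4.png

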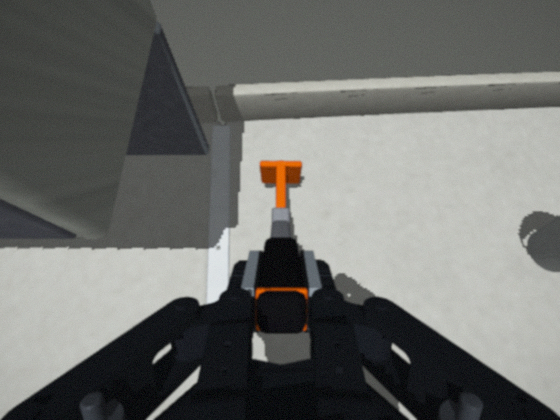

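Request:
{"method": "apply_moves", "body": {
  "moves": [
    {"jaw": 0, "offset": [0, -22, 0], "rot": [0, 0, 0]},
    {"jaw": 0, "offset": [0, -23, 0], "rot": [0, 0, 0]},
    {"jaw": 0, "offset": [-1, -22, 1], "rot": [0, 0, 0]},
    {"jaw": 0, "offset": [0, -23, 0], "rot": [0, 0, 0]},
    {"jaw": 0, "offset": [-5, -5, 6], "rot": [0, 0, 0]}
  ]
}}

```text
time_s: 8.57
eef_pos: [0.5946, -0.1909, 0.0987]
eef_rot: [0.009, 0.939, -0.027, 0.343]
wrist_force: [-0.5, -0.5, -1.7]
opening: 0.229
grasp_force: 60.4
```

```bash
python3 - <<'E'
from h import *
o=ctrl.get_obs();print(pad(),np.round(o["q"],2),o["wrist_force"])
plan([cab(.048,-.05,.003)],0,[10])
im,d=ctrl.camera("wrist");T=Tool()@ctrl.camera_params("wrist")["mount"]
for n in ["section_1","offcut_1","pan"]:
        for s,p,uv,P in seg("wrist",n,d,T):
            if s>.3:
                Q=(P-cabT()[:3,3])@cabT()[:3,:3]; print(n,round(s,2),p,np.round(np.median(Q,0)*1000),np.round(np.percentile(Q,3,axis=0)*1000),np.round(np.percentile(Q,97,axis=0)*1000))
E
```

```text
('paddle in cab (mm)', array([  47.3, -174. ,    5.7]), 'yxz euler', array([ 0.1, -0.1, -0. ])) [-0.71  0.18  2.1   1.02  0.48  0.08] [-0.48460635 -0.54638213 -1.74538886]
{"jaw":0,"offset":[0, -12, 0],"rot":[0.0, 0.0, 0.0]}, 
{"jaw":0,"offset":[0, -12, 0],"rot":[0.0, 0.0, 0.0]}, 
{"jaw":0,"offset":[0, -13, 0],"rot":[0.0, 0.0, 0.0]}, 
{"jaw":0,"offset":[0, -12, 0],"rot":[0.0, 0.0, 0.0]}, 
{"jaw":0,"offset":[0, -13, 0],"rot":[0.0, 0.0, 0.0]}, 
{"jaw":0,"offset":[0, -12, 1],"rot":[0.0, 0.0, 0.0]}, 
{"jaw":0,"offset":[0, -13, 0],"rot":[0.0, 0.0, 0.0]}, 
{"jaw":0,"offset":[0, -12, 1],"rot":[0.0, 0.0, 0.0]}, 
{"jaw":0,"offset":[-1, -13, 0],"rot":[0.0, 0.0, 0.1]}, 
{"jaw":0,"offset":[0, -12, 1],"rot":[-0.1, -0.1, 0.0]}, 
section_1 0.57 [ 87.5 232.1] [44. -5.  6.] [ 43. -10.   1.] [45.  5.  9.]
offcut_1 0.48 [192.7 107.9] [   0. -154.  198.] [  -1. -193.  154.] [  2. -98. 217.]
```

Request:
{"method": "apply_moves", "body": {
  "moves": [
    {"jaw": 0, "offset": [-1, -12, 1], "rot": [0, 0, 0]},
    {"jaw": 0, "offset": [0, -12, 0], "rot": [0, 0, 0]},
    {"jaw": 0, "offset": [0, -13, 0], "rot": [0, 0, 0]},
    {"jaw": 0, "offset": [0, -12, 0], "rot": [0, 0, 0]},
    {"jaw": 0, "offset": [0, -13, 0], "rot": [0, 0, 0]}
  ]
}}

```text
time_s: 9.4
eef_pos: [0.5982, -0.1298, 0.0971]
eef_rot: [0.009, 0.939, -0.028, 0.343]
wrist_force: [0.4, -0.1, -1.0]
opening: 0.223
grasp_force: 60.4
```

Request:
{"method": "apply_moves", "body": {
  "moves": [
    {"jaw": 0, "offset": [0, -12, 0], "rot": [0, 0, 0]},
    {"jaw": 0, "offset": [0, -12, 0], "rot": [0, 0, 0]},
    {"jaw": 0, "offset": [0, -12, 0], "rot": [0, 0, 0]},
    {"jaw": 0, "offset": [0, -12, 0], "rot": [0, 0, 0]},
    {"jaw": 0, "offset": [0, -12, 0], "rot": [0, 0, 0]}
  ]
}}

```text
time_s: 10.02
eef_pos: [0.6017, -0.0702, 0.0971]
eef_rot: [0.009, 0.939, -0.028, 0.343]
wrist_force: [-0.5, -0.2, -1.6]
opening: 0.229
grasp_force: 60.4
```

```bash
python3 - <<'E'
from h import *
o=ctrl.get_obs();print(pad(),np.round(o["q"],2),o["wrist_force"],o["opening"])
plan([cab(.048,.01,.003)],0,[5])
E
```

```text
('paddle in cab (mm)', array([ 47.2, -53.1,   4. ]), 'yxz euler', array([ 0., -0., -0.])) [-0.44  0.13  2.17  0.96  0.3   0.33] [-0.54869478 -0.19621075 -1.56000773] 0.22886636333667057
{"jaw":0,"offset":[0, -13, 0],"rot":[0.0, 0.0, 0.0]}, 
{"jaw":0,"offset":[0, -13, 0],"rot":[0.0, 0.0, 0.0]}, 
{"jaw":0,"offset":[0, -12, 0],"rot":[0.0, 0.0, 0.0]}, 
{"jaw":0,"offset":[0, -13, 1],"rot":[0.0, 0.0, 0.0]}, 
{"jaw":0,"offset":[0, -12, 0],"rot":[0.0, 0.0, 0.0]},
```

Request:
{"method": "apply_moves", "body": {
  "moves": [
    {"jaw": 0, "offset": [0, -13, 0], "rot": [0, 0, 0]},
    {"jaw": 0, "offset": [0, -12, 0], "rot": [0, 0, 0]},
    {"jaw": 0, "offset": [0, -12, 0], "rot": [0, 0, 0]},
    {"jaw": 0, "offset": [0, -12, 0], "rot": [0, 0, 0]},
    {"jaw": 0, "offset": [0, -12, 0], "rot": [0, 0, 0]}
  ]
}}

```text
time_s: 10.65
eef_pos: [0.6051, -0.0092, 0.0971]
eef_rot: [0.009, 0.939, -0.028, 0.343]
wrist_force: [0.4, -0.1, -2.2]
opening: 0.227
grasp_force: 60.4
```

```bash
python3 - <<'E'
from h import *
o=ctrl.get_obs();print(pad(),np.round(o["q"],2),o["wrist_force"],o["opening"])
plan([cab(.048,.07,.0055)],0,[5])
im,d=ctrl.camera("side");im2,d2=ctrl.camera("wrist")
cv2.imwrite("pics/c5.png",np.hstack([cv2.resize(im[110:290,100:300],(400,360)),cv2.resize(im2[:,:400],(400,360))])[:,:,::-1])
E
```

```text
('paddle in cab (mm)', array([47.2,  8.1,  4.1]), 'yxz euler', array([ 0., -0.,  0.])) [-0.29  0.13  2.17  0.79  0.22  0.62] [ 0.3965718  -0.14447485 -2.21395623] 0.22673116717922526
{"jaw":0,"offset":[0, -12, 0],"rot":[0.0, 0.0, 0.0]}, 
{"jaw":0,"offset":[0, -13, 0],"rot":[0.0, 0.0, 0.0]}, 
{"jaw":0,"offset":[0, -12, 0],"rot":[0.0, 0.0, 0.0]}, 
{"jaw":0,"offset":[1, -13, 0],"rot":[0.0, 0.0, 0.0]}, 
{"jaw":0,"offset":[0, -12, -1],"rot":[0.0, 0.0, 0.0]},
```

View pics/c5.png

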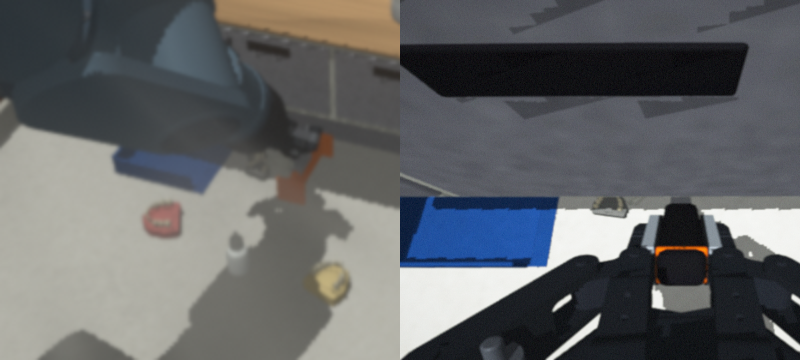

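Request:
{"method": "apply_moves", "body": {
  "moves": [
    {"jaw": 0, "offset": [0, -12, 0], "rot": [0, 0, 0]},
    {"jaw": 0, "offset": [0, -12, 0], "rot": [0, 0, 0]},
    {"jaw": 0, "offset": [0, -12, 0], "rot": [0, 0, 0]},
    {"jaw": 0, "offset": [1, -12, -1], "rot": [0, 0, 0]},
    {"jaw": 0, "offset": [2, -10, -2], "rot": [0, 0, 0]}
  ]
}}

```text
time_s: 11.38
eef_pos: [0.6092, 0.0476, 0.1017]
eef_rot: [0.01, 0.939, -0.028, 0.343]
wrist_force: [-0.6, 1.4, -2.4]
opening: 0.221
grasp_force: 60.4
```

```bash
python3 - <<'E'
from h import *
o=ctrl.get_obs();print(pad(),np.round(o["q"],2),o["wrist_force"],o["opening"])
plan([cab(.048,.12,.0075)],0,[5])
E
```

```text
('paddle in cab (mm)', array([48. , 65. ,  8.7]), 'yxz euler', array([-0. , -0.1, -0. ])) [-0.15  0.13  2.15  0.35  0.17  1.16] [-0.59161412  1.42061428 -2.42744691] 0.2208331211562003
{"jaw":0,"offset":[0, -11, 0],"rot":[0.0, 0.0, 0.0]}, 
{"jaw":0,"offset":[0, -11, 0],"rot":[0.0, 0.0, 0.0]}, 
{"jaw":0,"offset":[0, -11, 0],"rot":[0.0, 0.0, 0.0]}, 
{"jaw":0,"offset":[0, -11, 0],"rot":[0.0, 0.0, 0.0]}, 
{"jaw":0,"offset":[-1, -11, 1],"rot":[0.0, -0.1, 0.0]},
```

Request:
{"method": "apply_moves", "body": {
  "moves": [
    {"jaw": 0, "offset": [0, -11, 0], "rot": [0, 0, 0]},
    {"jaw": 0, "offset": [0, -11, 0], "rot": [0, 0, 0]},
    {"jaw": 0, "offset": [0, -11, 0], "rot": [0, 0, 0]},
    {"jaw": 0, "offset": [0, -11, 0], "rot": [0, 0, 0]},
    {"jaw": 0, "offset": [0, -11, 0], "rot": [0, 0, 0]}
  ]
}}

```text
time_s: 12.0
eef_pos: [0.6126, 0.1017, 0.1019]
eef_rot: [0.01, 0.939, -0.029, 0.343]
wrist_force: [0.4, 0.4, -1.9]
opening: 0.226
grasp_force: 62.6
```

```bash
python3 - <<'E'
from h import *
o=ctrl.get_obs();print(pad(),np.round(o["q"],2),o["wrist_force"],o["opening"])
plan([cab(.048,.15,.008)],0,[5])
im,d=ctrl.camera("side");im2,d2=ctrl.camera("wrist");T=Tool()@ctrl.camera_params("wrist")["mount"]
cv2.imwrite("pics/c6.png",np.hstack([cv2.resize(im[110:290,100:300],(400,360)),cv2.resize(im2[:,:400],(400,360))])[:,:,::-1])
for c,dd,TT in (("side",d,None),("wrist",d2,T)):
  for n in ["section_1","offcut_1","pan"]:
        for s,p,uv,P in seg(c,n,dd,TT):
            if s>.3:
                Q=(P-cabT()[:3,3])@cabT()[:3,:3]; print(c,n,round(s,2),p,np.round(np.median(Q,0)*1000),np.round(np.percentile(Q,3,axis=0)*1000),np.round(np.percentile(Q,97,axis=0)*1000))
E
```

```text
('paddle in cab (mm)', array([ 48.2, 119.1,   8.9]), 'yxz euler', array([-0.1, -0. , -0. ])) [-0.01  0.16  2.12 -0.2   0.16  1.8 ] [ 0.39144479  0.39778674 -1.90207263] 0.22607167452517862
{"jaw":0,"offset":[0, -6, 0],"rot":[0.0, 0.0, 0.0]}, 
{"jaw":0,"offset":[0, -6, 0],"rot":[0.0, 0.0, 0.0]}, 
{"jaw":0,"offset":[0, -6, 0],"rot":[0.0, 0.0, 0.0]}, 
{"jaw":0,"offset":[0, -6, 0],"rot":[0.0, 0.0, 0.0]}, 
{"jaw":0,"offset":[-1, -7, 1],"rot":[0.1, 0.0, -0.1]}, 
side section_1 0.44 [191.6 181.5] [ 53. 168.  13.] [ 40. 157.   3.] [ 80. 182.  19.]
side offcut_1 0.5 [213.9 181.2] [ 30. 111.  33.] [-4. 98.  3.] [ 95. 131.  81.]
side pan 0.75 [181.2 185.3] [ 16. 196.   5.] [-25. 123.   1.] [116. 235.  28.]
wrist offcut_1 0.68 [251.7 246.1] [ 34. 143.  19.] [ 30. 133.   9.] [ 39. 153.  20.]
wrist pan 0.64 [251.3 242.8] [ 34. 142.  19.] [ 29. 131.   9.] [ 39. 154.  20.]
wrist pan 0.6 [175.5 269.9] [ 13. 210.   3.] [-20. 161.   2.] [ 41. 237.  28.]
```

View pics/c6.png

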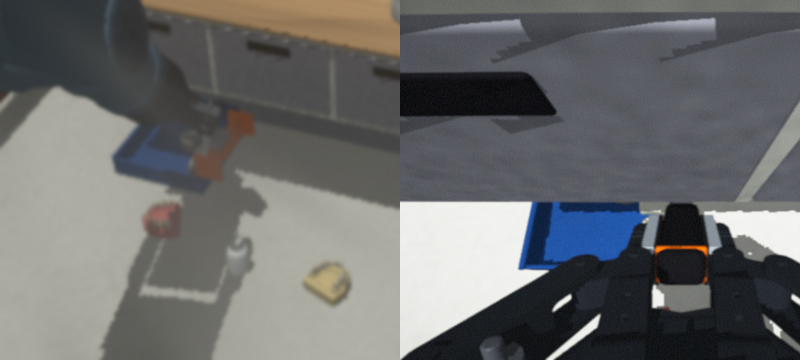

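Request:
{"method": "apply_moves", "body": {
  "moves": [
    {"jaw": 0, "offset": [0, -6, 0], "rot": [0, 0, 0]},
    {"jaw": 0, "offset": [0, -6, 0], "rot": [0, 0, 0]},
    {"jaw": 0, "offset": [0, -6, 0], "rot": [0, 0, 0]},
    {"jaw": 0, "offset": [0, -4, 0], "rot": [0, 0, 0]},
    {"jaw": 0, "offset": [0, 0, 0], "rot": [0, 0, 0]}
  ]
}}

```text
time_s: 13.02
eef_pos: [0.6134, 0.1248, 0.1015]
eef_rot: [0.009, 0.939, -0.028, 0.343]
wrist_force: [0.1, 0.0, -2.0]
opening: 0.223
grasp_force: 62.6
```

```bash
python3 - <<'E'
from h import *
o=ctrl.get_obs();print(pad(),np.round(o["q"],2),o["wrist_force"],o["opening"])
plan([cab(.048,.06,.010)],0,[5])
E
```

```text
('paddle in cab (mm)', array([ 47.6, 142.3,   8.4]), 'yxz euler', array([0.1, 0. , 0. ])) [ 0.05  0.18  2.1  -0.38  0.18  2.02] [ 0.09076503  0.00370159 -2.04225561] 0.2229446610401446
{"jaw":0,"offset":[0, 16, 0],"rot":[0.0, 0.0, 0.0]}, 
{"jaw":0,"offset":[0, 17, 0],"rot":[0.0, 0.0, 0.0]}, 
{"jaw":0,"offset":[0, 16, 0],"rot":[0.0, 0.0, 0.0]}, 
{"jaw":0,"offset":[1, 17, -1],"rot":[0.0, 0.0, 0.0]}, 
{"jaw":0,"offset":[0, 16, 0],"rot":[0.0, 0.0, 0.0]},
```

Back off and look for stragglers.

Request:
{"method": "apply_moves", "body": {
  "moves": [
    {"jaw": 0, "offset": [0, 12, 0], "rot": [0, 0, 0]},
    {"jaw": 0, "offset": [0, 14, 0], "rot": [0, 0, 0]},
    {"jaw": 0, "offset": [0, 14, 0], "rot": [0, 0, 0]},
    {"jaw": 0, "offset": [0, 14, 0], "rot": [0, 0, 0]},
    {"jaw": 0, "offset": [0, 14, 0], "rot": [0, 0, 0]}
  ]
}}

```text
time_s: 13.65
eef_pos: [0.6094, 0.0561, 0.1015]
eef_rot: [0.009, 0.939, -0.028, 0.343]
wrist_force: [-0.5, -0.4, -3.4]
opening: 0.228
grasp_force: 62.7
```

Request:
{"method": "apply_moves", "body": {
  "moves": [
    {"jaw": 0, "offset": [0, 14, 0], "rot": [0, 0, 0]},
    {"jaw": 0, "offset": [0, 14, 0], "rot": [0, 0, 0]},
    {"jaw": 0, "offset": [0, 14, 0], "rot": [0, 0, 0]},
    {"jaw": 0, "offset": [0, 14, 0], "rot": [0, 0, 0]},
    {"jaw": 0, "offset": [0, 14, 0], "rot": [0, 0, 0]}
  ]
}}

```text
time_s: 14.28
eef_pos: [0.6053, -0.0139, 0.1015]
eef_rot: [0.01, 0.939, -0.028, 0.343]
wrist_force: [0.3, -0.4, -1.9]
opening: 0.226
grasp_force: 62.7
```

```bash
python3 - <<'E'
from h import *
o=ctrl.get_obs();print(pad(),np.round(o["q"],2),o["wrist_force"],o["opening"])
im,d=ctrl.camera("side");im2,d2=ctrl.camera("wrist");T=Tool()@ctrl.camera_params("wrist")["mount"]
cv2.imwrite("pics/c7.png",np.hstack([cv2.resize(im[130:270,120:280],(400,350),interpolation=cv2.INTER_CUBIC),cv2.resize(im2[:,:],(400,350))])[:,:,::-1])
v,u=np.mgrid[0:420,0:560]; W=world("side",np.c_[u.ravel(),v.ravel()],d.ravel());C=(W-cabT()[:3,3])@cabT()[:3,:3]
k=(C[:,2]>.011)&(C[:,2]<.024)&(C[:,0]>-.01)&(C[:,0]<.11)&(C[:,1]>.04)&(C[:,1]<.225)&(d.ravel()>0)
print(np.round(np.c_[np.histogram(C[k,1],bins=np.arange(.04,.23,.01))[0]].ravel()))
print("ymin object",np.sort(C[k,1])[:10])
E
```

```text
('paddle in cab (mm)', array([47.7,  3.3,  8.4]), 'yxz euler', array([ 0., -0., -0.])) [-0.3   0.12  2.17  0.77  0.23  0.63] [ 0.33846205 -0.43491337 -1.89371523] 0.2263211311906293
[ 0  0  0  0  0  0  0  0  0  0 24 30 34  1  0  0  0  0]
ymin object [0.14298786 0.14397514 0.14412941 0.14455143 0.14480997 0.14506205
 0.14518418 0.14528334 0.14544855 0.14553254]
```

View pics/c7.png

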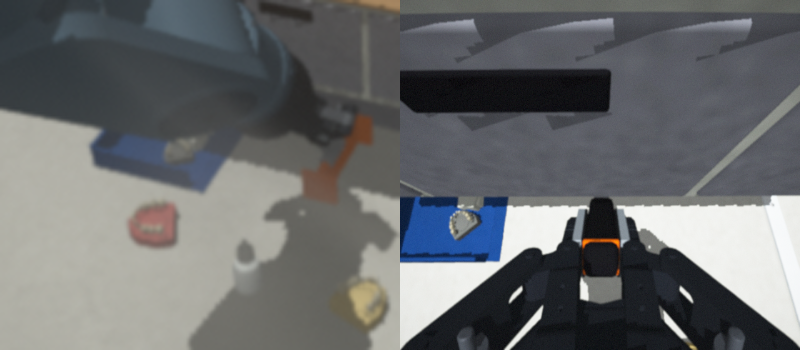

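Request:
{"method": "apply_moves", "body": {
  "moves": [
    {"jaw": 0, "offset": [0, 16, 0], "rot": [0, 0, 0]},
    {"jaw": 0, "offset": [0, 20, 0], "rot": [0, 0, 0]},
    {"jaw": 0, "offset": [0, 20, 0], "rot": [0, 0, 0]},
    {"jaw": 0, "offset": [0, 20, 0], "rot": [0, 0, 0]},
    {"jaw": 0, "offset": [0, 20, 0], "rot": [0, 0, 0]}
  ]
}}

```text
time_s: 15.0
eef_pos: [0.5996, -0.1093, 0.1012]
eef_rot: [0.01, 0.939, -0.028, 0.343]
wrist_force: [0.1, 0.1, -2.1]
opening: 0.22
grasp_force: 62.6
```

Request:
{"method": "apply_moves", "body": {
  "moves": [
    {"jaw": 0, "offset": [0, 20, 0], "rot": [0, 0, 0]},
    {"jaw": 0, "offset": [0, 20, 0], "rot": [0, 0, 0]},
    {"jaw": 0, "offset": [2, 20, -2], "rot": [0, 0, 0]},
    {"jaw": 0, "offset": [2, 20, -2], "rot": [0, 0, 0]},
    {"jaw": 0, "offset": [0, 20, 0], "rot": [0, 0, 0]}
  ]
}}

```text
time_s: 15.62
eef_pos: [0.5944, -0.2094, 0.1069]
eef_rot: [0.01, 0.939, -0.028, 0.343]
wrist_force: [-0.2, -0.3, -2.6]
opening: 0.223
grasp_force: 62.5
```

Request:
{"method": "apply_moves", "body": {
  "moves": [
    {"jaw": 0, "offset": [0, 20, 0], "rot": [0, 0, 0]},
    {"jaw": 0, "offset": [0, 20, 0], "rot": [0, 0, 0]},
    {"jaw": 0, "offset": [0, 20, 0], "rot": [0, 0, 0]},
    {"jaw": 0, "offset": [0, 20, 0], "rot": [0, 0, 0]},
    {"jaw": 0, "offset": [0, 20, 0], "rot": [0, 0, 0]}
  ]
}}

```text
time_s: 16.25
eef_pos: [0.5883, -0.31, 0.1065]
eef_rot: [0.009, 0.939, -0.028, 0.343]
wrist_force: [-0.0, -0.0, -2.7]
opening: 0.227
grasp_force: 62.5
```

```bash
cat > scan.py <<'E'
from h import *
o=ctrl.get_obs();print(pad(),np.round(o["q"],2),o["wrist_force"],o["opening"])
im,d=ctrl.camera("side")
v,u=np.mgrid[0:420,0:560]; W=world("side",np.c_[u.ravel(),v.ravel()],d.ravel());C=(W-cabT()[:3,3])@cabT()[:3,:3]
k=(C[:,2]>.010)&(C[:,2]<.024)&(C[:,0]>-.012)&(C[:,0]<.11)&(C[:,1]>-.19)&(C[:,1]<.225)&(d.ravel()>0)
n,l,st,ce=cv2.connectedComponentsWithStats(k.reshape(420,560).astype(np.uint8))
for i in range(1,n):
    if st[i,4]>12:
        Q=C[(l==i).ravel()]*1000;print("blob",st[i,4],np.round(np.median(Q,0)),"min",np.round(Q.min(0)),"max",np.round(Q.max(0)),im[l==i].mean(0).round())
for nm in ["section_1","offcut_1","yellow_cast","denture","dropper_bottle"]:
    for s,p,uv,P in seg("side",nm,d):
        if s>.3: Q=(P-cabT()[:3,3])@cabT()[:3,:3];print(nm,round(s,2),p,np.round(np.median(Q,0)*1000),"world",np.round(np.median(P,0),3),"minmaxy",np.round(np.percentile(Q[:,1],[3,97])*1000))
g=(abs(C[:,2])<.03)&(C[:,0]>.02)&(C[:,0]<.09)&(d.ravel()>0)
print("seen y coverage",np.histogram(C[g,1],bins=np.arange(-.2,.24,.02))[0])
E
python3 scan.py
```

```text
('paddle in cab (mm)', array([  47.9, -293.2,   13.4]), 'yxz euler', array([0., 0., 0.])) [-0.91  0.28  1.96  0.96  0.63  0.  ] [-4.15072160e-04 -2.65430267e-02 -2.74840498e+00] 0.2268132416449303
blob 277 [ 42. 159.  16.] min [ -1. 141.  10.] max [ 81. 191.  24.] [117. 117. 112.]
section_1 0.64 [190.4 178.9] [ 54. 176.  14.] world [0.671 0.158 0.014] minmaxy [168. 187.]
section_1 0.56 [191.6 189.2] [ 11. 158.  13.] world [0.628 0.142 0.013] minmaxy [146. 169.]
offcut_1 0.5 [205.  174.9] [ 64. 150.  19.] world [0.68  0.131 0.019] minmaxy [142. 165.]
offcut_1 0.45 [199.8 181.3] [ 36. 150.  18.] world [0.653 0.133 0.018] minmaxy [143. 163.]
yellow_cast 0.73 [262.8 251.6] [-119.  -87.   15.] world [ 0.484 -0.096  0.015] minmaxy [-107.  -64.]
denture 0.85 [182.2 220.8] [-90. 132.  13.] world [0.526 0.121 0.013] minmaxy [111. 154.]
dropper_bottle 0.5 [219.5 238.6] [-126.   16.   26.] world [0.483 0.008 0.026] minmaxy [ 8. 30.]
seen y coverage [135 144 148 153 163 150 155 150 150 150 150 141 145 143 140 143 144 178
  87 103 127]
```

```bash
python3 - <<'E'
from h import *
plan([cab(.03,-.35,.0135),cab(.03,-.35,.003)],0,[5,3])
E
```

```text
{"jaw":0,"offset":[-3, 12, -2],"rot":[0.0, 0.0, 0.0]}, 
{"jaw":0,"offset":[-3, 12, -2],"rot":[0.0, 0.0, 0.0]}, 
{"jaw":0,"offset":[-2, 12, -3],"rot":[0.0, 0.0, 0.0]}, 
{"jaw":0,"offset":[-3, 11, -2],"rot":[0.0, 0.0, 0.0]}, 
{"jaw":0,"offset":[-2, 12, -3],"rot":[-0.1, 0.0, 0.0]}, 
{"jaw":0,"offset":[-2, 0, 3],"rot":[0.0, 0.0, 0.0]}, 
{"jaw":0,"offset":[-2, 0, 3],"rot":[0.0, 0.0, 0.0]}, 
{"jaw":0,"offset":[-3, 0, 2],"rot":[0.0, 0.0, 0.0]},
```

Request:
{"method": "apply_moves", "body": {
  "moves": [
    {"jaw": 0, "offset": [-3, 12, -2], "rot": [0, 0, 0]},
    {"jaw": 0, "offset": [-3, 12, -2], "rot": [0, 0, 0]},
    {"jaw": 0, "offset": [-2, 12, -3], "rot": [0, 0, 0]},
    {"jaw": 0, "offset": [-3, 11, -2], "rot": [0, 0, 0]},
    {"jaw": 0, "offset": [-2, 10, -3], "rot": [0, 0, 0]}
  ]
}}

```text
time_s: 17.18
eef_pos: [0.567, -0.3654, 0.1072]
eef_rot: [0.009, 0.939, -0.028, 0.343]
wrist_force: [0.4, -0.4, -2.0]
opening: 0.229
grasp_force: 62.5
```

Request:
{"method": "apply_moves", "body": {
  "moves": [
    {"jaw": 0, "offset": [-2, 0, 3], "rot": [0, 0, 0]},
    {"jaw": 0, "offset": [-2, 0, 3], "rot": [0, 0, 0]},
    {"jaw": 0, "offset": [-3, 0, 2], "rot": [0, 0, 0]},
    {"jaw": 0, "offset": [0, 0, 0], "rot": [0, 0, 0]},
    {"jaw": 0, "offset": [0, 0, 0], "rot": [0, 0, 0]}
  ]
}}

```text
time_s: 17.8
eef_pos: [0.5674, -0.3642, 0.0966]
eef_rot: [0.009, 0.939, -0.028, 0.343]
wrist_force: [-0.0, 1.5, -2.2]
opening: 0.224
grasp_force: 62.6
```

```bash
python3 - <<'E'
from h import *
o=ctrl.get_obs();print(pad(),o["wrist_force"],o["torque"])
E
```

```text
('paddle in cab (mm)', array([  30.1, -348.5,    3.5]), 'yxz euler', array([0.1, 0. , 0. ])) [-0.00739254  1.45853357 -2.24735936] [0.09822207 0.57395893 0.05089838]
```

Not yet in contact; lower in 1 mm-ish steps.

Request:
{"method": "apply_moves", "body": {
  "moves": [
    {"jaw": 0, "offset": [-0.6, 0, 0.8], "rot": [0, 0, 0]},
    {"jaw": 0, "offset": [-0.6, 0, 0.8], "rot": [0, 0, 0]},
    {"jaw": 0, "offset": [-0.6, 0, 0.8], "rot": [0, 0, 0]},
    {"jaw": 0, "offset": [0, 0, 0], "rot": [0, 0, 0]},
    {"jaw": 0, "offset": [0, 0, 0], "rot": [0, 0, 0]}
  ]
}}

```text
time_s: 18.42
eef_pos: [0.5676, -0.3646, 0.0938]
eef_rot: [0.009, 0.939, -0.028, 0.343]
wrist_force: [1.1, 0.5, -1.5]
opening: 0.225
grasp_force: 62.8
```

Request:
{"method": "apply_moves", "body": {
  "moves": [
    {"jaw": 0, "offset": [-0.5, 0, 0.6], "rot": [0, 0, 0]},
    {"jaw": 0, "offset": [0, 0, 0], "rot": [0, 0, 0]},
    {"jaw": 0, "offset": [0, 0, 0], "rot": [0, 0, 0]},
    {"jaw": 0, "offset": [0, 0, 0], "rot": [0, 0, 0]},
    {"jaw": 0, "offset": [0, 0, 0], "rot": [0, 0, 0]}
  ]
}}

```text
time_s: 19.05
eef_pos: [0.5678, -0.3647, 0.0936]
eef_rot: [0.01, 0.939, -0.028, 0.343]
wrist_force: [-2.5, 1.4, 6.2]
opening: 0.226
grasp_force: 63.4
```

Contact. Release and back off along the tool axis.

Request:
{"method": "apply_moves", "body": {
  "moves": [
    {"jaw": 0.35, "offset": [0, 0, 0], "rot": [0, 0, 0]},
    {"jaw": 0.5, "offset": [0, 0, 0], "rot": [0, 0, 0]},
    {"jaw": 0.6, "offset": [0, 0, 0], "rot": [0, 0, 0]},
    {"jaw": 0.6, "offset": [0, 0, 0], "rot": [0, 0, 0]},
    {"jaw": 0.6, "offset": [0, 0, 0], "rot": [0, 0, 0]}
  ]
}}

```text
time_s: 19.68
eef_pos: [0.5675, -0.3644, 0.0928]
eef_rot: [0.009, 0.939, -0.028, 0.343]
wrist_force: [0.5, 1.0, 0.4]
opening: 0.6
grasp_force: 0.0
```

Request:
{"method": "apply_moves", "body": {
  "moves": [
    {"jaw": 0.6, "offset": [0, 0, -10], "rot": [0, 0, 0]},
    {"jaw": 0.6, "offset": [0, 0, -15], "rot": [0, 0, 0]},
    {"jaw": 0.6, "offset": [0, 0, -20], "rot": [0, 0, 0]},
    {"jaw": 0.6, "offset": [0, 0, -25], "rot": [0, 0, 0]},
    {"jaw": 0.6, "offset": [0, 0, -25], "rot": [0, 0, 0]}
  ]
}}

```text
time_s: 20.3
eef_pos: [0.5054, -0.361, 0.1669]
eef_rot: [0.01, 0.939, -0.028, 0.343]
wrist_force: [0.6, 0.1, 0.9]
opening: 0.602
grasp_force: 0.0
```

Request:
{"method": "apply_moves", "body": {
  "moves": [
    {"jaw": 0.6, "offset": [0, 0, -20], "rot": [0, 0, 0]},
    {"jaw": 0.6, "offset": [0, 0, -20], "rot": [0, 0, 0]},
    {"jaw": 0.6, "offset": [0, 0, -10], "rot": [0, 0, 0]},
    {"jaw": 0.6, "offset": [0, 0, 0], "rot": [0, 0, 0]},
    {"jaw": 0.6, "offset": [0, 0, 0], "rot": [0, 0, 0]}
  ]
}}

```text
time_s: 20.92
eef_pos: [0.4741, -0.3589, 0.2033]
eef_rot: [0.009, 0.939, -0.028, 0.343]
wrist_force: [-0.7, 0.0, -0.3]
opening: 0.601
grasp_force: 0.0
```

```bash
python3 scan.py; python3 - <<'E'
from h import *
o=ctrl.get_obs();im,d=ctrl.camera("wrist");T=Tool(o)@ctrl.camera_params("wrist")["mount"]
for s,p,uv,P in seg("wrist","paddle",d,T):
    Q=(P-cabT()[:3,3])@cabT()[:3,:3]*1000;print(round(s,2),p,np.round(np.percentile(Q,2,axis=0)),np.round(np.percentile(Q,98,axis=0)))
E
```

```text
('paddle in cab (mm)', array([ -63.3, -348.6,  110.2]), 'yxz euler', array([0., 0., 0.])) [-1.18 -0.    2.03  0.8   0.94  0.01] [-0.67117996  0.00195843 -0.29561502] 0.6005356508527363
blob 271 [ 43. 158.  16.] min [ -2. 141.  10.] max [ 81. 191.  24.] [124. 125. 120.]
section_1 0.69 [319.5 149.1] [   2. -167.  174.] world [ 0.619 -0.183  0.174] minmaxy [-200.  229.]
section_1 0.51 [201.8 174.2] [ 63. 149.  18.] world [0.68  0.13  0.018] minmaxy [142. 165.]
offcut_1 0.6 [191.8 191.1] [ 10. 158.  12.] world [0.628 0.142 0.012] minmaxy [146. 170.]
offcut_1 0.49 [204.4 177. ] [ 64. 149.  18.] world [0.68  0.13  0.018] minmaxy [142. 165.]
yellow_cast 0.86 [263.4 252.1] [-118.  -88.   16.] world [ 0.485 -0.096  0.016] minmaxy [-107.  -64.]
denture 0.57 [183.5 222.2] [-89. 132.  13.] world [0.527 0.122 0.013] minmaxy [112. 154.]
denture 0.48 [390.4 245.5] [ -18. -353.   24.] world [ 0.569 -0.367  0.024] minmaxy [-368. -338.]
dropper_bottle 0.63 [217.9 238.4] [-126.   17.   28.] world [0.483 0.008 0.028] minmaxy [ 8. 31.]
seen y coverage [103 108 112 112 116 121 121 122 124 129 131 138 144 141 138 148 146 181
  82 104 120]
0.58 [280.8 186.3] [ -51. -366.    5.] [  78. -336.  134.]
```

Paddle stands upright (top at 134 mm, head level), scraps in the pan, bystanders unmoved.

```bash
python3 -c "
from bench import ctrl
print(ctrl.hand_in())"
```

```text
the job is handed in; nothing more can be done
None
```

Job handed in at about 21 s: all four scraps are in the pan, the paddle stands upright and released on the open bench right of the cabinet, and the yellow cast, denture and dropper bottle are where they were, by the camera measurements.

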